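# Weigh a cheese ball on the spring scale and present its dish a quarter turn round

## Robot

A 6-joint arm with a two-finger parallel gripper is mounted at the origin on a cart in front of the work surface, level with it; the furniture and walls round the work are solid. World frame = base frame: x ahead of the robot, y to its left, z up, the work surface at z = 0. Lengths are in m, angles in rad, forces in N, time in s.
With the tool pointing down it reaches from about 0.35 to 0.875 m from the base axis. Payload 4.2 kg.
Tool frame: the origin (TCP) lies at the very end of the fingers, on their centre line; the grasp point (between the pads) lies bot.pinch_z behind it (bot.pinch_z is the distance from the TCP to the grasp point, in m); z points along the fingers, y is the line along which they close (so a half turn about z gives the same grasp; the last joint's range is limited). The gripper opens to 87 mm and grips with 3 to 60 N. Pads are 19 mm wide; open, the fingers measure 117 mm over their backs; the gripper's body (75 mm by 190 mm) begins 51 mm behind the grasp point.
Start: joints at [-0.889, 0.385, 0.008, 0, -1.194, -0.259], TCP at [0.256, -0.57, 0.223] pointing down, gripper open.
Joint ranges: [-3.14, 3.14], [-1.21, 2.06], [-1.07, 1.41], [-3.16, 2.05], [-2.99, -0.16], [-3.1, 3.1]. Speed limits (rad/s): [2.79, 2.79, 3.14, 3.14, 3.14, 3.14].

## Interface

Orientations are given as a unit quaternion [w, x, y, z].
In Python, from plant import bot gives the robot as it stands.
- The arm moves only by the tool carry_out, never from a script. Its argument "rows" is a list of rows, each a list of 2 entries, a list of its own where there are three numbers: the shift along the tool's x, y, z in cm, then the turn about the tool's z in degrees. A call has exactly 5 rows; each row is the pose to reach, as a shift and turn from the pose commanded when the call began, along the tool's axes at that moment; what a row does not reach only later rows make up. A row lasts 1/8 s, in which the tool goes at most 62.5 mm and 10.7 degrees, less where a joint would pass 70% of its speed; a pose out of reach is approached as far as the arm can. A call with a gripper value outside its range is refused whole. "hand" is the opening, from 0 (shut) to 1 (fully open), set as the call begins (left out, the last holds). The fingers move at their own pace and stop on an object; "grip_force" is the grip in N (left out, the last holds). Time passes only in rows, so rows that repeat a pose let the fingers close, or fill a call up. It gives the time, the measured TCP pose, the force, the opening and the grip force at its end, in the units of the state.
- bot.state(): the state, without advancing time (a new reading comes with each control period).
- bot.camera(name): name is "scene" or "side" or "wrist"; returns the picture (400x640x3 uint8, red, green, blue); there is no depth.
- bot.camera_model(name): a dict with "fx", "fy", "cx", "cy" (pixels), "cam_to_world" (4x4, takes a point from camera to world coordinates). Camera axes: x right, y up, looking along -z (the intrinsics and any distortion apply to the point x, -y, -z); pixel columns grow to the right and rows downward; lengths in m; the calibration is good to about 2 mm. The wrist camera is an equidistant fisheye: a pixel r from the principal point sees the ray r / f radians off the axis. A picture is of the moment at which its call begins: read the wrist's pose just before it. camera_model takes no time and is no camera call; for the wrist camera it gives the pose at the moment of the call.
- bot.hand_in(): hands the job in; it is judged then, once.
Trained networks look in the newest picture that a camera, given by its name, has taken for a name from the list of things; names that differ only in an ending like _2 or _b are one class to them, and where a whole thing is asked for, a point or a joint stands for the part that bears it (a point fixed in the world has none). Each returns a list of dicts, best first, with "confidence" (0 to 1); they miss things now and then, are a little off and sometimes report something else, mostly with a low value. They report only what shows in the picture. A call takes as long as a camera call. They do not tell look-alikes from the thing itself.
- bot.silhouettes(camera, label): "mask" (400x640 bool, what is visible of it) and "box" ([left, top, right, bottom] in pixels, round what is visible of it).
The state is a dict: "t": time; "joint_pos": joint angles; "joint_velocities": joint speeds; "joint_efforts": joint torques, N m; "tcp_pos": TCP position; "orientation": TCP orientation; "wrist_force": force on the tool from outside, world axes, zero at the start; "wrist_torque": the same for the moment, N m; "grip_width": opening from 0.0 (shut) to 1.0 (fully open); "grasp_force": force on a finger pad.
Only numpy, scipy, OpenCV 4.12 (cv2) and the standard library are available. Lean on these libraries where they do the work, as an engineer would, in place of code of your own. Each camera call takes 0.05 s, during which the arm holds its last target. There are 200 camera calls.

## Task

Load the blue dish standing on the spring scale with the one cheese ball that brings the scale's pan down to the red mark (the big red one), and let go so that it lies in the middle of the dish and the scale shows the weight. Then lift the dish by the grip of its arched handle clear of the pan, only after that turn it a quarter turn (either way) over the scale, keeping it level and the ball in the middle, so that the handle, which started pointing front to back on the scale, lies square across it. Finish while still holding the dish still, well clear above the scale; leave the small cheese ball, the jars and the butter alone.

Things in the scene. Friction and masses are not known exactly. Their poses are not given: they have to be found in the camera images.
- scale: White portion scale, fixed, housing 200 (x) x 180 (y) x 46 mm. Origin on the worktop below the centre of the round pan; +x points to its back, the gauge with the red mark is on its front (-x) face, 115 mm from the origin. The steel pan (148 mm across) has its top 66 mm above the worktop when empty.
- scale_pan (a joint): How far the scale's pan has sunk on its spring, in m: 0 when empty (preloaded spring, 85 N/m, stop at 30 mm), about 0.005 with the empty dish, about 0.008 with the dish and the small ball, about 0.013 (the red mark) with the dish and the big ball. An orange pointer on the gauge sinks with it.
- dish: Blue dished plate, 203 mm across, 300 g, loose on the pan. Origin: centre of its underside. Floor flat to 15 mm from the centre, then rising 0.22 mm per mm to the rim (24 mm high): a ball let go in it rolls to the middle. Its fixed handle, an 8 mm steel bar, arches over the middle in the dish's x-z plane from rim to rim (feet at x = +-97 mm). Dish x starts along the scale's x within 3 degrees.
- dish_grip (a point): Centre of the wooden grip on top of the dish's arched handle, 105 mm above the dish's origin: a bar 86 mm long (dish x), 16 mm wide (dish y), 22 mm high. It is right above the dish's centre of mass.
- dish_mid (a point): Centre of the dish's inner floor, 5 mm above the dish's origin.
- cheese_big: Big wax-coated cheese ball, red, 50 mm diameter, about 68 g, rigid. Its origin is a point on its skin and turns with it; use the centre point.
- cheese_big_center (a point): Centre of the big red cheese ball (radius 25 mm). It starts in one of the two seats of the board, its centre about 33 mm above the worktop.
- cheese_small_center (a point): Centre of the small yellow cheese ball (36 mm diameter, 25 g), too light for the mark. It starts in the other seat and stays there.
- board: Fixed wooden board 75 (x) x 170 (y) x 12 mm with two round seats of 27 mm at y = +45 and -45 mm, which hold the balls. Origin under its centre.
- spice: Spice jar with a red lid, 44 mm across, 105 mm high, origin under its centre. Leave alone.
- nut_jar: Glass jar with a pale lid, 84 mm across, 105 mm high, origin under its centre. Leave alone.
- butter: Block of butter 50 x 75 x 26 mm, origin under its centre. Leave alone.
Mind the look-alikes: they are no part of the job. Of the things shaped like the cheese_big, the red one is meant.

How it is judged:
By the outcome, as a careful person would: the job done as asked, in the order asked, and still so for the second after the job is handed in, while the arm keeps its last pose, push and grip.
It also fails if it takes over 61 s, if anything falls off the work surface, if the arm or the gripper's body presses on something with over 40 N, if the wrist force passes 120 N, or if a joint passes its speed limit or range.

## Working session

There is one attempt and no reset: what is moved stays moved. The work goes in short steps, Python scripts to look and compute and a tool call to move; the robot and the scene stay as the last step left them, time stands still between calls to the robot, and variables do not carry over. Pictures are saved under pics/ and viewed, at most 10 in all, crops included, and the job is handed in when it is done.

Besides the shell and the picture viewer there is one more tool, called as name(argument=value, ...), one argument or row to a line, values as JSON. carry_out: Moves the arm, as the interface text tells. Its arguments: {"type":"object","properties":{"rows":{"type":"array"},"hand":{"type":"number"},"grip_force":{"type":"number"}},"required":["rows"]}

```bash
mkdir -p pics; cat > h.py <<'E'
import numpy as np,cv2
from plant import bot
def save(n,im): cv2.imwrite('pics/'+n+'.png',im[...,::-1])
def ray(c,u,v):
    m=bot.camera_model(c);T=np.array(m['cam_to_world'])
    d=np.array([(u-m['cx'])/m['fx'],-(v-m['cy'])/m['fy'],-1.])
    return T[:3,3],T[:3,:3]@(d/np.linalg.norm(d))
def atz(c,u,v,z):
    o,d=ray(c,u,v);return o+d*(z-o[2])/d[2]
def tri(r1,r2):
    A=np.zeros((3,3));b=np.zeros(3)
    for o,d in(r1,r2):
        P=np.eye(3)-np.outer(d,d);A+=P;b+=P@o
    p=np.linalg.solve(A,b);return p,[np.linalg.norm((np.eye(3)-np.outer(d,d))@(p-o)) for o,d in(r1,r2)]
E
python3 - <<'E'
from h import *
ims=[]
s=bot.state();print(s['t'],s['tcp_pos'],s['orientation'],bot.pinch_z)
for c in('scene','side'):
    im=bot.camera(c);save(c+'0',im)
    print(c,{k:v for k,v in bot.camera_model(c).items()})
    for l in('cheese_big','cheese_small_center','dish','dish_grip','scale','board'):
        for d in bot.silhouettes(c,l):
            ys,xs=np.nonzero(d['mask']);print(c,l,round(d['confidence'],2),np.round(d['box']),xs.mean().round(1),ys.mean().round(1),len(xs))
E
```

```text
0.0 [ 0.25623073 -0.56940562  0.2214621 ] [-2.60649086e-04 -2.09751738e-01  9.77754077e-01  1.05146795e-03] 0.0187
scene {'fx': 397.4875558356287, 'fy': 397.4875558356287, 'cx': 324.820658725798, 'cy': 196.8662908288219, 'cam_to_world': array([[-0.6534062 ,  0.29428295, -0.69746532, -0.30580041],
       [-0.75697796, -0.24586112,  0.60542273,  0.72509502],
       [ 0.00668598,  0.92355284,  0.38341288,  0.60259492],
       [ 0.        ,  0.        ,  0.        ,  1.        ]])}
scene cheese_big 0.68 [396. 202. 408. 217.] 400.8 207.6 128
scene cheese_big 0.46 [363. 196. 374. 212.] 370.1 203.2 131
scene cheese_big 0.44 [411. 192. 425. 206.] 414.8 200.0 138
scene cheese_small_center 0.54 [382. 214. 395. 224.] 387.2 218.5 85
scene dish 0.74 [264. 185. 331. 236.] 294.4 216.4 1811
scene dish 0.72 [372. 213. 414. 232.] 391.9 222.1 444
scene dish_grip 0.81 [257. 185. 329. 239.] 294.4 216.6 1802
scene scale 0.97 [260. 225. 337. 268.] 299.2 244.2 1797
scene board 0.67 [372. 214. 415. 231.] 393.1 221.5 446
side {'fx': 424.9497586316177, 'fy': 424.9497586316177, 'cx': 321.14213170361137, 'cy': 209.2443465030022, 'cam_to_world': array([[ 0.97845941,  0.10852416, -0.17561232,  0.3036608 ],
       [-0.20628004,  0.48056752, -0.85235169, -1.15926292],
       [-0.00810718,  0.87021685,  0.49260218,  0.82280914],
       [ 0.        ,  0.        ,  0.        ,  1.        ]])}
side cheese_big 0.74 [348. 284. 365. 303.] 357.0 292.6 228
side cheese_big 0.71 [312. 293. 331. 315.] 321.6 304.9 280
side cheese_small_center 0.63 [308. 284. 318. 296.] 310.1 287.7 123
side dish 0.67 [294. 188. 354. 231.] 323.4 212.2 1637
side dish_grip 0.69 [294. 188. 354. 229.] 324.4 211.6 1687
side scale 0.78 [290. 219. 346. 249.] 315.4 236.5 1115
side board 0.76 [295. 280. 341. 323.] 315.5 305.5 768
```

```bash
python3 - <<'E'
import cv2,numpy as np
a=cv2.imread('pics/scene0.png')[150:290,240:460];b=cv2.imread('pics/side0.png')[170:340,230:450]
a=cv2.resize(a,None,fx=1.8,fy=1.8,interpolation=2);b=cv2.resize(b,None,fx=1.8,fy=1.8,interpolation=2)
cv2.imwrite('pics/c1.png',np.vstack([a,b]))
a=cv2.imread('pics/scene0.png');b=cv2.imread('pics/side0.png')
cv2.imwrite('pics/full.png',cv2.resize(np.vstack([a,b]),(480,600),interpolation=3))
E
```

```text
(no output)
```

View pics/c1.png

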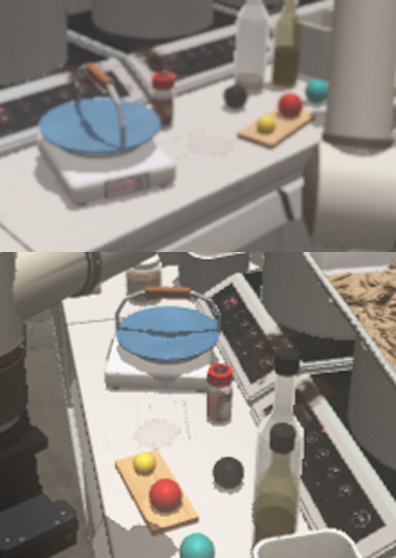

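View pics/full.png

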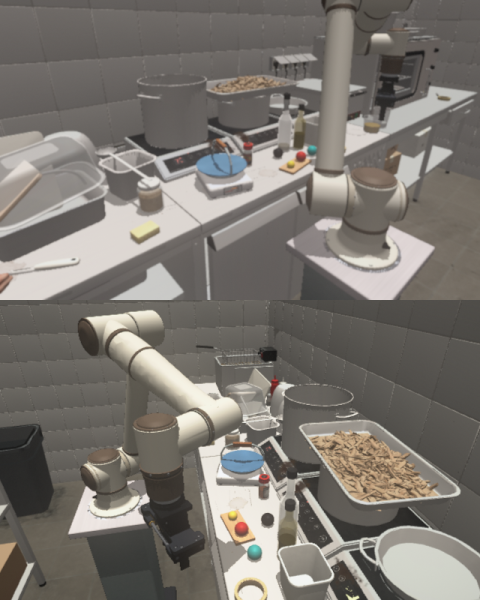

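The candidates shaped like the big ball are red (scene 401,208; side 322,305), black (scene 370,203; side 357,293) and teal (scene 415,200; side about 339,343). The red one sits on the board beside the smaller yellow ball, so it is the one meant. The enlarged crop confirms this.

```bash
cat >> h.py <<'E'
def col(im,box,f):
    l,t,r,b=box;h=cv2.cvtColor(im[t:b,l:r],cv2.COLOR_RGB2HSV).astype(int);m=f(h[...,0],h[...,1],h[...,2])
    n,L,S,C=cv2.connectedComponentsWithStats(m.astype(np.uint8));k=1+S[1:,4].argmax()
    ys,xs=np.nonzero(L==k);return xs+l,ys+t
E
python3 - <<'E'
from h import *
a=cv2.imread('pics/scene0.png')[...,::-1].copy();b=cv2.imread('pics/side0.png')[...,::-1].copy()
red=lambda h,s,v:((h<8)|(h>172))&(s>120)&(v>70)
yel=lambda h,s,v:(h>18)&(h<35)&(s>120)&(v>80)
br=lambda h,s,v:(h>3)&(h<16)&(s>110)&(v>70)
blu=lambda h,s,v:(h>95)&(h<125)&(s>80)&(v>50)
for n,f,ba,bb in(('red',red,(380,190,420,225),(305,285,340,325)),('yel',yel,(375,205,398,230),(298,275,322,300)),('grip',br,(280,180,310,200),(300,185,345,205)),('dish',blu,(250,180,340,260),(280,185,370,250)),('spicelid',red,(315,185,345,205),(340,225,365,250))):
    A=col(a,ba,f);B=col(b,bb,f)
    ca=[(q.min()+q.max())/2 for q in A];cb=[(q.min()+q.max())/2 for q in B]
    p,e=tri(ray('scene',*ca),ray('side',*cb));print(n,len(A[0]),len(B[0]),ca,cb,p.round(4),np.round(e,4),[ (q.min(),q.max()) for q in A+B])
    if n=='grip':
        for c,Q in(('scene',A),('side',B)):
            P=np.array([atz(c,u,v,.176)[:2] for u,v in zip(*Q)]);w,V=np.linalg.eigh(np.cov(P.T));print(c,P.mean(0),V[:,1],np.degrees(np.arctan(V[1,1]/V[0,1])))
E
```

```text
red 82 194 [np.float64(401.0), np.float64(206.5)] [np.float64(321.5), np.float64(302.5)] [ 0.4777 -0.3067  0.0421] [0.0003 0.0003] [(np.int64(396), np.int64(406)), (np.int64(202), np.int64(211)), (np.int64(313), np.int64(330)), (np.int64(296), np.int64(309))]
yel 60 97 [np.float64(387.5), np.float64(218.5)] [np.float64(309.5), np.float64(286.5)] [ 0.4613 -0.2185  0.0287] [0.0001 0.0001] [(np.int64(383), np.int64(392)), (np.int64(215), np.int64(222)), (np.int64(304), np.int64(315)), (np.int64(282), np.int64(291))]
grip 48 44 [np.float64(294.5), np.float64(190.0)] [np.float64(323.0), np.float64(190.0)] [0.5668 0.0853 0.1764] [0.0005 0.0005] [(np.int64(289), np.int64(300)), (np.int64(185), np.int64(195)), (np.int64(311), np.int64(335)), (np.int64(189), np.int64(191))]
scene [0.56671773 0.08674133] [-0.96441959  0.26437635] -15.329898545731867
side [0.56863905 0.08370823] [-0.96593467  0.25878606] -14.99804319425169
dish 977 1197 [np.float64(283.5), np.float64(219.0)] [np.float64(323.0), np.float64(215.0)] [0.5785 0.1107 0.0754] [0.0119 0.0119] [(np.int64(262), np.int64(305)), (np.int64(205), np.int64(233)), (np.int64(295), np.int64(351)), (np.int64(201), np.int64(229))]
spicelid 49 64 [np.float64(330.5), np.float64(192.5)] [np.float64(352.0), np.float64(235.5)] [ 0.6176 -0.1008  0.1052] [0.0009 0.0009] [(np.int64(325), np.int64(336)), (np.int64(190), np.int64(195)), (np.int64(346), np.int64(358)), (np.int64(232), np.int64(239))]
```

```bash
cat >> h.py <<'E'
from scipy.spatial.transform import Rotation as Ro
def tool():
    s=bot.state();q=s['orientation'];return s,np.array(s['tcp_pos']),Ro.from_quat([q[1],q[2],q[3],q[0]]).as_matrix()
def go(p,yaw):
    s,t,R=tool();cur=np.degrees(np.arctan2(R[1,1],R[0,1]))
    print('t',round(s['t'],2),'tcp',t.round(4),'yaw',cur.round(2),'tilt',R[:,2].round(4),'shift cm',(R.T@(np.array(p)-t)*100).round(2),'turn',((cur-yaw+180)%360-180).round(1))
def wray(u,v):
    m=bot.camera_model('wrist');T=np.array(m['cam_to_world']);x,y=u-m['cx'],v-m['cy'];r=np.hypot(x,y);th=r/m['fx']
    d=np.array([np.sin(th)*x/r,-np.sin(th)*y/r,-np.cos(th)]);return T[:3,3],T[:3,:3]@d
E
python3 - <<'E'
from h import *
print(tri(ray('scene',401.5,208.5),ray('side',321.5,304)))
print('black',atz('side',356.5,293,.025),atz('scene',368.5,203.5,.025))
go([.476,-.308,.15],165)
E
```

```text
(array([ 0.47650464, -0.30697311,  0.03583723]), [np.float64(0.0017986118420772117), np.float64(0.0017986118420769857)])
black [ 0.5864437  -0.27063351  0.025     ] [ 0.59485519 -0.26805701  0.025     ]
t 0.7 tcp [ 0.2565 -0.5699  0.2226] yaw 114.22 tilt [ 0.  0. -1.] shift cm [-30.77  14.88   7.26] turn -50.8
```

carry_out(
  rows=[
    [[-6,3,0],-10],
    [[-12,6,1],-20],
    [[-17.5,8.5,2],-30],
    [[-23,11,3],-40],
    [[-28,13.5,4],-50.8],
  ],
  hand=1,
)

```text
t: 1.32
tcp_pos: [0.4567, -0.3317, 0.183]
orientation: [0.0, -0.611, 0.792, -0.001]
wrist_force: [0.1, -0.0, -1.2]
grip_width: 0.998
grasp_force: 0.0
```

```bash
python3 - <<'E'
from h import *
go([.476,-.308,.15],165)
im=bot.camera('wrist');save('w1',im)
for l in('cheese_big',):
  for d in bot.silhouettes('wrist',l):
    ys,xs=np.nonzero(d['mask']);b=d['box'];
    o,dd=wray((b[0]+b[2])/2,(b[1]+b[3])/2);print(d['confidence'],b,im[ys,xs].mean(0).round(),o+dd*(.033-o[2])/dd[2])
go([.476,-.308,.15],165)
E
```

```text
t 1.32 tcp [ 0.4567 -0.3317  0.183 ] yaw 165.32 tilt [ 1.e-03 -6.e-04 -1.e+00] shift cm [-2.78 -1.26  3.3 ] turn 0.3
0.67 [285.7, 184.2, 330.3, 229.8] [125.  55.  46.] [ 0.47717059 -0.30775425  0.033     ]
0.56 [239.9, 88.2, 288.2, 133.7] [ 76. 171. 162.] [ 0.49357428 -0.41662101  0.033     ]
t 1.43 tcp [ 0.4581 -0.3291  0.1818] yaw 165.48 tilt [-7.0e-04  1.1e-03 -1.0e+00] shift cm [-2.49 -1.21  3.18] turn 0.5
```

View pics/w1.png

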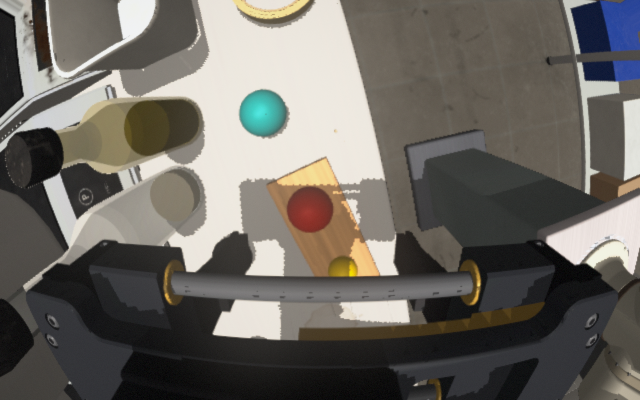

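```bash
python3 - <<'E'
from h import *
for u,v in((172,195),(201,195),(145,128),(203,125)):
    o,d=wray(u,v);print((o-d*o[2]/d[2]).round(3))
go([.4772,-.3075,.08],145)
go([.4772,-.3075,.0165],185)
E
```

```text
[ 0.644 -0.355  0.   ]
[ 0.605 -0.344  0.   ]
[ 0.651 -0.446  0.   ]
[ 0.574 -0.424  0.   ]
t 1.43 tcp [ 0.4581 -0.3291  0.1818] yaw 165.48 tilt [-7.0e-04  1.1e-03 -1.0e+00] shift cm [-2.56 -1.32 10.18] turn 20.5
t 1.43 tcp [ 0.4581 -0.3291  0.1818] yaw 165.48 tilt [-7.0e-04  1.1e-03 -1.0e+00] shift cm [-2.55 -1.32 16.53] turn -19.5
```

carry_out(
  rows=[
    [[-1.2,-0.6,3],0],
    [[-2.55,-1.3,6],0],
    [[-2.55,-1.3,9],0],
    [[-2.55,-1.3,11],0],
    [[-2.55,-1.3,12],0],
  ],
)

```text
t: 2.05
tcp_pos: [0.4739, -0.3122, 0.0618]
orientation: [-0.0, -0.608, 0.794, 0.001]
wrist_force: [-0.6, -0.7, 0.6]
grip_width: 0.997
grasp_force: 0.0
```

```bash
python3 - <<'E'
from h import *
im=bot.camera('wrist')
for d in bot.silhouettes('wrist','cheese_big'):
    ys,xs=np.nonzero(d['mask']);b=d['box'];
    o,dd=wray((b[0]+b[2])/2,(b[1]+b[3])/2);print(d['confidence'],b,im[ys,xs].mean(0).round(),o+dd*(.033-o[2])/dd[2])
go([.4772,-.3075,.0165],165.5)
E
```

```text
0.93 [205.6, 48.0, 282.5, 118.7] [ 57. 160. 152.] [ 0.49393847 -0.4174874   0.033     ]
0.74 [212.8, 308.7, 235.6, 330.2] [50. 48. 46.] [ 0.5707406  -0.25395695  0.033     ]
0.66 [280.8, 199.6, 355.1, 272.9] [118.  43.  33.] [ 0.47647507 -0.30820013  0.033     ]
t 2.15 tcp [ 0.474  -0.3121  0.0621] yaw 164.92 tilt [-1.6e-03  5.0e-04 -1.0e+00] shift cm [-0.53 -0.2   4.56] turn -0.6
```

carry_out(
  rows=[
    [[-0.4,-0.1,1.2],0],
    [[-0.4,-0.1,2.6],0],
    [[-0.4,-0.1,3.8],0],
    [[-0.4,-0.1,4.5],0],
    [[-0.4,-0.1,4.5],0],
  ],
)

```text
t: 2.78
tcp_pos: [0.4762, -0.3082, 0.0171]
orientation: [-0.0, -0.609, 0.794, 0.001]
wrist_force: [-0.4, -0.2, 0.0]
grip_width: 0.996
grasp_force: 0.0
```

carry_out(
  rows=[
    [[0,0,0],0],
    [[0,0,0],0],
    [[0,0,0],0],
    [[0,0,0],0],
    [[0,0,0],0],
  ],
  hand=0,
  grip_force=8,
)

```text
t: 3.4
tcp_pos: [0.4764, -0.3083, 0.018]
orientation: [-0.0, -0.609, 0.794, 0.0]
wrist_force: [-0.6, 0.3, 0.6]
grip_width: 0.573
grasp_force: 8.0
```

carry_out(
  rows=[
    [[0,0,-2],0],
    [[0,0,-5],0],
    [[0,0,-9],0],
    [[0,0,-13],0],
    [[0,0,-16],0],
  ],
)

```text
t: 4.03
tcp_pos: [0.4768, -0.3083, 0.1796]
orientation: [0.0, -0.609, 0.794, -0.001]
wrist_force: [0.0, -0.1, -1.2]
grip_width: 0.568
grasp_force: 8.0
```

```bash
python3 - <<'E'
from h import *
# refine handle yaw & scale yaw
b=bot.camera('side');a=bot.camera('scene');save('s2',b);save('a2',a)
print(bot.state()['grip_width'])
for c,im in(('scene',a),('side',b)):
    d=bot.silhouettes(c,'dish_grip')[0];print(c,d['confidence'],d['box'])
    d=bot.silhouettes(c,'scale')[0];print(c,d['confidence'],d['box'])
th=np.radians(-15.2);
ce=np.array([.567,.085]);dy=np.array([-np.sin(th),np.cos(th)])
p=ce-.062*dy;print(p);go([*p,.18],164.8)
cv2.imwrite('pics/c2.png',np.hstack([cv2.resize(x[...,::-1],None,fx=4.5,fy=4.5,interpolation=2) for x in(a[175:285,250:338],b[175:285,282:370])]))
E
```

```text
0.5699285646177538
scene 0.71 [259.1, 184.4, 330.2, 236.6]
scene 0.73 [258.5, 225.3, 336.9, 266.1]
side 0.96 [294.3, 196.0, 353.6, 218.7]
side 0.52 [289.0, 233.2, 343.9, 248.8]
[0.55074427 0.02516898]
t 4.33 tcp [ 0.4756 -0.3078  0.1761] yaw 164.95 tilt [-0.0029  0.0015 -1.    ] shift cm [-34.11   1.39  -0.36] turn 0.1
```

View pics/c2.png

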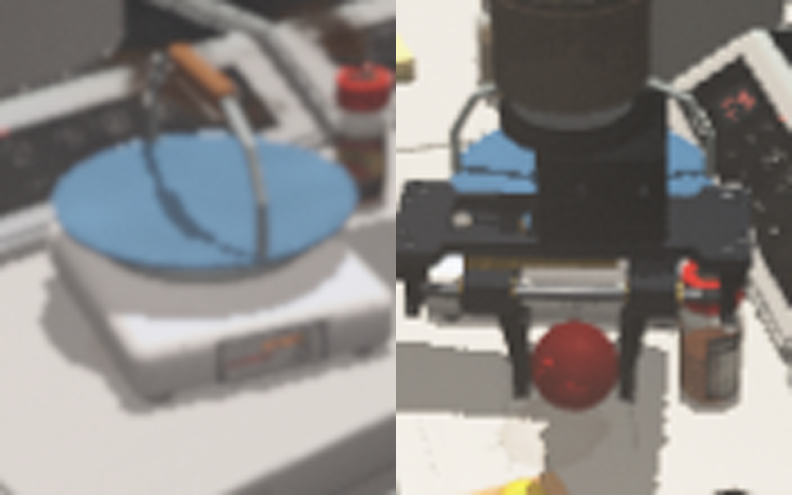

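```bash
python3 - <<'E'
from h import *
from scipy.optimize import least_squares
def proj(c,P):
    m=bot.camera_model(c);T=np.linalg.inv(np.array(m['cam_to_world']));q=P@T[:3,:3].T+T[:3,3]
    return np.c_[m['cx']-m['fx']*q[:,0]/q[:,2],m['cy']+m['fy']*q[:,1]/q[:,2]]
a=np.linspace(0,2*np.pi,400)
def box(c,x,y,z): 
    q=proj(c,np.c_[x+.1015*np.cos(a),y+.1015*np.sin(a),0*a+z]);return np.r_[q.min(0),q.max(0)]
A=cv2.imread('pics/scene0.png')[...,::-1].copy();B=cv2.imread('pics/side0.png')[...,::-1].copy()
ob=[]
for im,bx in((A,(250,180,340,260)),(B,(280,185,370,250))):
    h=cv2.cvtColor(im,cv2.COLOR_RGB2HSV).astype(int);l,t,r,b=bx;m=((h[...,0]>95)&(h[...,0]<125)&(h[...,1]>80)&(h[...,2]>60))[t:b,l:r]
    ys,xs=np.nonzero(m);ob.append(np.array([xs.min()+l,ys.min()+t,xs.max()+l+1,ys.max()+t+1.]))
print(ob)
f=lambda p:np.r_[box('scene',*p)-ob[0],box('side',*p)-ob[1]]
r=least_squares(f,[.567,.085,.085]);print(r.x.round(4),r.fun.round(1))
P=[atz('scene',*p)[:2] for p in((279.6,250.6,.046),(336.7,241.7,.046))];e=P[1]-P[0];print(P,np.linalg.norm(e),'front edge normal deg',np.degrees(np.arctan2(e[1],e[0]))+90)
print('foot',atz('scene',308.4,231.7,.082))
E
```

```text
[array([262., 205., 329., 234.]), array([295., 201., 352., 230.])]
[0.5678 0.0825 0.0829] [-0.4 -0.1  0.4  0.2 -0.9 -0.4  1.   0.3]
[array([0.49463158, 0.19360005]), array([0.43050243, 0.0395317 ])] 0.1668820069373161 front edge normal deg -22.59895171204184
foot [0.47703295 0.10592081 0.082     ]
```

carry_out(
  rows=[
    [[-5,0.3,-1],0],
    [[-11,0.6,-1],0],
    [[-17,0.9,-1],0],
    [[-23,1.2,-1],0],
    [[-27,1.4,-1],0],
  ],
)

```text
t: 4.95
tcp_pos: [0.5326, -0.0416, 0.1862]
orientation: [-0.001, -0.609, 0.793, 0.001]
wrist_force: [1.5, -0.8, -1.0]
grip_width: 0.564
grasp_force: 8.0
```

```bash
python3 - <<'E'
from h import *
th=np.radians(-15)
dy=np.array([-np.sin(th),np.cos(th)]);p=np.array([.567,.084])-.063*dy;print(p);go([*p,.094],165)
print(bot.state()['grip_width'])
E
```

```text
[0.5506944  0.02314667]
t 4.95 tcp [ 0.5326 -0.0416  0.1862] yaw 165.06 tilt [-2.9e-03 -4.0e-04 -1.0e+00] shift cm [-6.73 -0.11  9.22] turn 0.1
0.5640078161873994
```

carry_out(
  rows=[
    [[-2.5,0,0],0],
    [[-5,0,0],0],
    [[-6.7,-0.1,0],0],
    [[-6.7,-0.1,2],0],
    [[-6.7,-0.1,4],0],
  ],
)

```text
t: 5.58
tcp_pos: [0.5511, 0.0206, 0.1465]
orientation: [-0.001, -0.609, 0.794, 0.0]
wrist_force: [-0.6, -0.2, -0.6]
grip_width: 0.562
grasp_force: 8.0
```

carry_out(
  rows=[
    [[0,0,2],0],
    [[0,0,4],0],
    [[0,0,5],0],
    [[0,0,5.3],0],
    [[0,0,5.3],0],
  ],
)

```text
t: 6.2
tcp_pos: [0.5517, 0.0205, 0.0951]
orientation: [0.0, -0.609, 0.794, -0.0]
wrist_force: [-0.3, -0.1, 0.0]
grip_width: 0.567
grasp_force: 8.0
```

```bash
python3 - <<'E'
from h import *
go([.5507,.0231,.0915],165)
b=bot.camera('side');a=bot.camera('scene');s=bot.state();print(s['wrist_force'],s['grip_width'])
cv2.imwrite('pics/c3.png',np.hstack([cv2.resize(x[...,::-1],None,fx=3.5,fy=3.5,interpolation=2) for x in(a[155:285,245:355],b[155:285,270:380])]))
E
```

```text
t 6.2 tcp [0.5517 0.0205 0.0951] yaw 164.97 tilt [ 5.e-04 -0.e+00 -1.e+00] shift cm [-0.22  0.17  0.36] turn -0.0
[ 0.15069786  0.92466309 -0.23488554] 0.5646462007789685
```

View pics/c3.png

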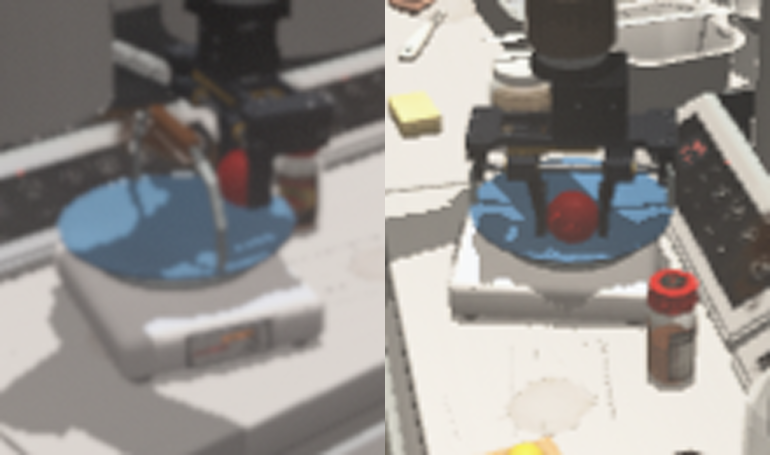

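The ball is held over the dish, clear of the handle: scene (235,175) and side (572,215) in the crop. I'll lower it slightly and let go.

carry_out(
  rows=[
    [[0,0,0.2],0],
    [[0,0,0.4],0],
    [[0,0,0.4],0],
    [[0,0,0.4],0],
    [[0,0,0.4],0],
  ],
)

```text
t: 6.92
tcp_pos: [0.5515, 0.0206, 0.0909]
orientation: [0.0, -0.609, 0.794, -0.0]
wrist_force: [-0.3, -0.0, -0.9]
grip_width: 0.568
grasp_force: 8.0
```

carry_out(
  rows=[
    [[0,0,0.0],0],
    [[0,0,0.0],0],
    [[0,0,0],0],
    [[0,0,0],0],
    [[0,0,0],0],
  ],
  hand=0.78,
)

```text
t: 7.55
tcp_pos: [0.5515, 0.0205, 0.0909]
orientation: [0.0, -0.609, 0.794, -0.0]
wrist_force: [-0.1, -0.2, -0.0]
grip_width: 0.781
grasp_force: 0.0
```

carry_out(
  rows=[
    [[0,0,-2],0],
    [[0,0,-5],0],
    [[0,0,-9],0],
    [[0,0,-13],0],
    [[0,0,-17],0],
  ],
)

```text
t: 8.18
tcp_pos: [0.5512, 0.0205, 0.2622]
orientation: [0.0, -0.609, 0.794, 0.0]
wrist_force: [1.7, 0.9, 0.4]
grip_width: 0.778
grasp_force: 0.0
```

```bash
python3 - <<'E'
from h import *
go([.567,.084,.25],75)
b=bot.camera('side');a=bot.camera('scene')
save('a4',a);save('b4',b)
cv2.imwrite('pics/c4.png',np.hstack([cv2.resize(x[...,::-1],None,fx=3.5,fy=3.5,interpolation=2) for x in(a[155:285,245:355],b[155:285,270:380])]))
E
```

```text
t 8.18 tcp [0.5512 0.0205 0.2622] yaw 164.97 tilt [ 1.e-04  1.e-04 -1.e+00] shift cm [-6.54  0.12  1.22] turn 90.0
```

View pics/c4.png

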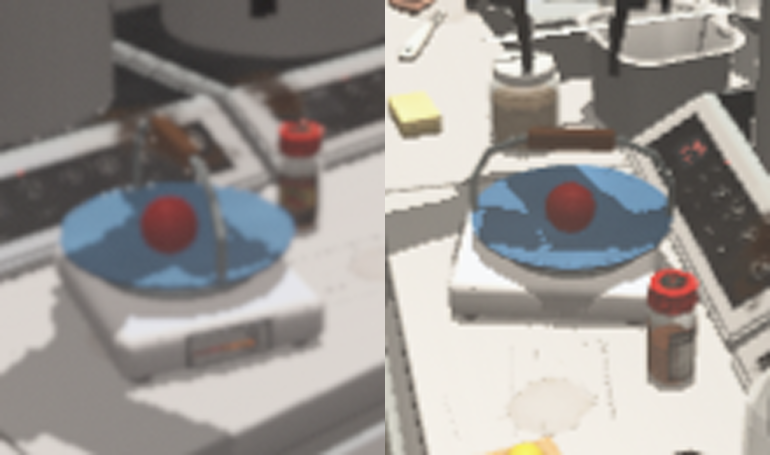

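carry_out(
  rows=[
    [[-1.5,0,0],10],
    [[-3,0,0],20],
    [[-4.5,0.1,0],30],
    [[-5.5,0.1,0],40],
    [[-6.5,0.1,0],50],
  ],
  hand=1,
)

```text
t: 8.9
tcp_pos: [0.5671, 0.0839, 0.2601]
orientation: [-0.0, -0.213, 0.977, 0.0]
wrist_force: [-0.4, 0.3, -0.1]
grip_width: 0.998
grasp_force: 0.0
```

carry_out(
  rows=[
    [[0,0,0],10],
    [[0,0,0],20],
    [[0,0,0],30],
    [[0,0,0],40],
    [[0,0,0],40],
  ],
)

```text
t: 9.52
tcp_pos: [0.5671, 0.0835, 0.2603]
orientation: [-0.0, 0.13, 0.992, -0.0]
wrist_force: [-0.3, -0.5, 1.2]
grip_width: 1.0
grasp_force: 0.0
```

```bash
python3 - <<'E'
from h import *
a=bot.camera('scene');b=bot.camera('side');w=bot.camera('wrist');save('a5',a);save('b5',b);save('w5',w)
br=lambda h,s,v:(h>3)&(h<16)&(s>110)&(v>60)
for n,f,ba,bb in(('grip',br,(275,180,315,205),(295,185,350,208)),):
  try:
    A=col(a,ba,f);B=col(b,bb,f)
    ca=[(q.min()+q.max())/2 for q in A];cb=[(q.min()+q.max())/2 for q in B]
    p,e=tri(ray('scene',*ca),ray('side',*cb));print(n,len(A[0]),len(B[0]),ca,cb,p.round(4),np.round(e,4))
    for c,Q in(('scene',A),('side',B)):
            P=np.array([atz(c,u,v,.165)[:2] for u,v in zip(*Q)]);w_,V=np.linalg.eigh(np.cov(P.T));print(c,P.mean(0),np.degrees(np.arctan(V[1,1]/V[0,1])))
  except Exception as x:print(x)
go([.567,.084,.139],75)
cv2.imwrite('pics/c5.png',np.hstack([np.vstack([cv2.resize(x[...,::-1],None,fx=2.5,fy=2.5,interpolation=2) for x in(a[165:285,245:355],b[165:285,270:380])]),cv2.resize(w[...,::-1],(500,600*500//800))[:0] if 0 else cv2.resize(w[:,80:560][...,::-1],(500,600))]))
E
```

```text
grip 24 6 [np.float64(294.5), np.float64(194.0)] [np.float64(312.0), np.float64(192.5)] [0.5366 0.1018 0.1702] [0.0079 0.0079]
scene [0.5623804  0.08553918] -16.074064093991016
side [0.53172736 0.09813816] 81.6672206247347
t 9.68 tcp [0.5672 0.0835 0.2606] yaw 75.09 tilt [-4.e-04 -1.e-04 -1.e+00] shift cm [ 0.03  0.04 12.16] turn 0.1
```

View pics/c5.png

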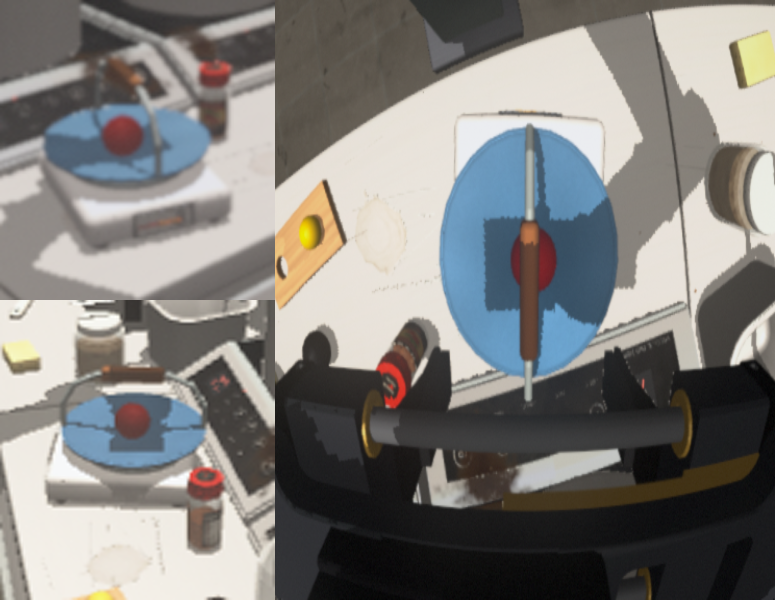

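```bash
python3 - <<'E'
from h import *
w=cv2.imread('pics/w5.png')[...,::-1].copy()
px=lambda x,y:(80+(x-275)*.96,y*2/3)
def wz(u,v,z):
    o,d=wray(u,v);return (o+d*(z-o[2])/d[2])
P={k:wz(*px(*q),z) for k,q,z in(('FL',(457,117),.046),('FR',(605,122),.046),('L2',(455,190),.046),('R2',(604,180),.046),('ball',(535,262),.083))}
for k in P:print(k,P[k].round(4))
e=P['FR']-P['FL'];print(np.linalg.norm(e),np.degrees(np.arctan2(e[1],e[0]))-90)
X,Y=col(w,(290,130,360,250),lambda h,s,v:(h>3)&(h<16)&(s>100)&(v>50)&(v<190)&~((s>200)))
Q=np.array([wz(u+.5,v+.5,.165)[:2] for u,v in zip(X,Y)]);V=np.linalg.eigh(np.cov(Q.T))[1]
print(len(X),X.min(),X.max(),Y.min(),Y.max(),Q.mean(0),np.degrees(np.arctan(V[1,1]/V[0,1])))
for v in(150,165,180,195,210,225):
    r=w[v,300:360];h=cv2.cvtColor(r[None],cv2.COLOR_RGB2HSV)[0].astype(int);print(v,[300+i for i in range(60) if 3<h[i,0]<16 and h[i,1]>100][::1][:20])
# handle steel at front foot & back: pixels
for x,y,z in((530,128,.079),(528.5,398,.085)):print('foot',wz(*px(x,y),z).round(4))
E
```

```text
FL [0.4341 0.0348 0.046 ]
FR [0.4816 0.1999 0.046 ]
L2 [0.4912 0.0158 0.046 ]
R2 [0.5279 0.1875 0.046 ]
ball [0.5659 0.0927 0.083 ]
0.17185093797103804 -16.04359111500301
1267 315 333 148 238 [0.56004065 0.08810654] -14.929120477138088
150 [317, 318, 319, 320, 321, 322, 323, 324, 325, 326, 327, 328, 329, 330, 331]
165 [318, 319, 320, 321, 322, 323, 324, 325, 326, 327, 328, 329, 330, 331, 332]
180 [319, 320, 321, 322, 323, 324, 325, 326, 327, 328, 329, 330, 331, 332]
195 [318, 319, 320, 321, 322, 323, 324, 325, 326, 327, 328, 329, 330, 331]
210 [319, 320, 321, 322, 323, 324, 325, 326, 327, 328, 329, 330, 331]
225 [318, 319, 320, 321, 322, 323, 324, 325, 326, 327, 328, 329, 330]
foot [0.4683 0.1128 0.079 ]
foot [0.6753 0.0566 0.085 ]
```

carry_out(
  rows=[
    [[0,0.1,2.5],0],
    [[0,0.1,5],0],
    [[0,0.1,7.5],0],
    [[0,0.1,10],0],
    [[0,0.1,11],0],
  ],
)

```text
t: 10.3
tcp_pos: [0.5668, 0.0842, 0.1493]
orientation: [-0.001, 0.13, 0.991, -0.001]
wrist_force: [0.8, -0.0, 0.2]
grip_width: 1.003
grasp_force: 0.0
```

carry_out(
  rows=[
    [[0,0,0.5],0],
    [[0,0,1],0],
    [[0,0,1.1],0],
    [[0,0,1.1],0],
    [[0,0,1.1],0],
  ],
)

```text
t: 10.92
tcp_pos: [0.5678, 0.0846, 0.1402]
orientation: [0.0, 0.131, 0.991, 0.0]
wrist_force: [0.8, 0.0, 0.1]
grip_width: 0.998
grasp_force: 0.0
```

```bash
python3 - <<'E'
from h import *
go([.567,.085,.139],75)
b=bot.camera('side');a=bot.camera('scene')
cv2.imwrite('pics/c6.png',np.hstack([cv2.resize(x[...,::-1],None,fx=3.5,fy=3.5,interpolation=2) for x in(a[155:285,245:355],b[155:285,270:380])]))
E
```

```text
t 10.93 tcp [0.5678 0.0846 0.1402] yaw 74.97 tilt [ 7.e-04  3.e-04 -1.e+00] shift cm [0.09 0.02 0.12] turn -0.0
```

View pics/c6.png

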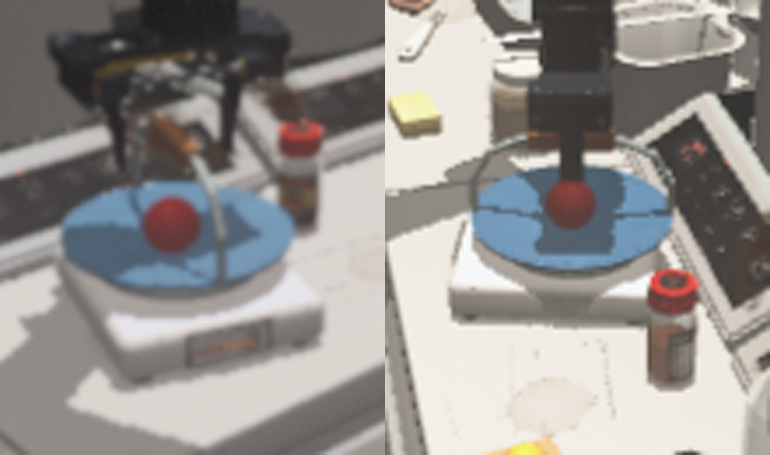

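The fingers straddle the wooden grip (scene crop 175,140; side crop 570,135), and the ball sits in the middle of the dish.

carry_out(
  rows=[
    [[0,0,0.1],0],
    [[0,0,0.1],0],
    [[0,0,0.1],0],
    [[0,0,0.1],0],
    [[0,0,0.1],0],
  ],
  hand=0,
  grip_force=30,
)

```text
t: 11.65
tcp_pos: [0.5676, 0.0846, 0.1388]
orientation: [0.0, 0.131, 0.991, 0.0]
wrist_force: [-0.7, -0.3, 0.3]
grip_width: 0.519
grasp_force: 0.0
```

carry_out(
  rows=[
    [[0,0,0],0],
    [[0,0,0],0],
    [[0,0,0],0],
    [[0,0,0],0],
    [[0,0,0],0],
  ],
)

```text
t: 12.28
tcp_pos: [0.5677, 0.0848, 0.1389]
orientation: [0.0, 0.131, 0.991, 0.0]
wrist_force: [-0.1, 1.9, -0.0]
grip_width: 0.179
grasp_force: 30.0
```

carry_out(
  rows=[
    [[0,0,-0.2],0],
    [[0,0,-0.6],0],
    [[0,0,-1.2],0],
    [[0,0,-2],0],
    [[0,0,-2.8],0],
  ],
)

```text
t: 12.9
tcp_pos: [0.5669, 0.0841, 0.1667]
orientation: [-0.001, 0.131, 0.991, -0.0]
wrist_force: [0.8, -0.4, -3.7]
grip_width: 0.181
grasp_force: 30.0
```

carry_out(
  rows=[
    [[0,0,-1],0],
    [[0,0,-2.1],0],
    [[0,0,-3.3],0],
    [[0,0,-4.5],0],
    [[0,0,-5.5],0],
  ],
)

```text
t: 13.52
tcp_pos: [0.5677, 0.0846, 0.2229]
orientation: [0.0, 0.131, 0.991, 0.0]
wrist_force: [-0.1, 0.8, -3.9]
grip_width: 0.181
grasp_force: 30.0
```

carry_out(
  rows=[
    [[0,0,-0.8],0],
    [[0,0,-1.4],0],
    [[0,0,-1.8],0],
    [[0,0,-2],0],
    [[0,0,-2],0],
  ],
)

```text
t: 14.15
tcp_pos: [0.5675, 0.0845, 0.2417]
orientation: [-0.0, 0.131, 0.991, -0.0]
wrist_force: [-0.2, -0.1, -2.7]
grip_width: 0.18
grasp_force: 30.0
```

```bash
python3 - <<'E'
from h import *
go([.567,.085,.24],164.3)
b=bot.camera('side');a=bot.camera('scene')
cv2.imwrite('pics/c7.png',np.hstack([cv2.resize(x[...,::-1],None,fx=3.5,fy=3.5,interpolation=2) for x in(a[135:285,245:355],b[135:285,270:380])]))
E
```

```text
t 14.15 tcp [0.5675 0.0845 0.2417] yaw 74.97 tilt [-2.e-04 -1.e-04 -1.e+00] shift cm [0.06 0.03 0.17] turn -89.3
```

View pics/c7.png

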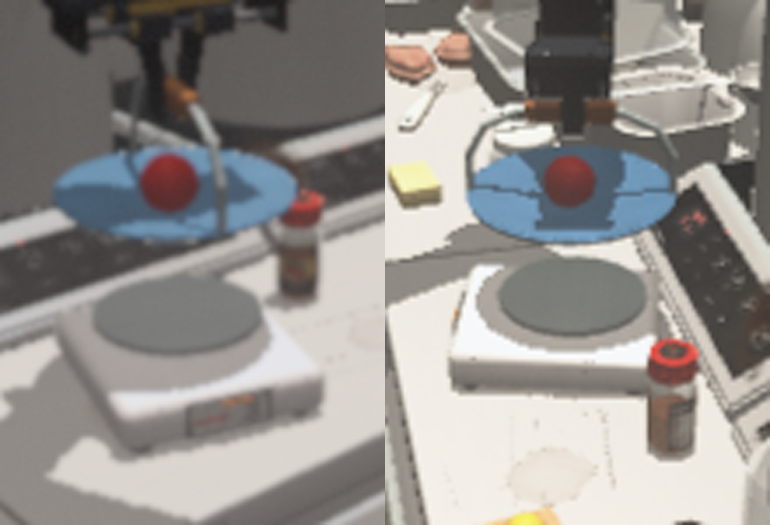

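The dish hangs level about 9 cm above the pan, with the ball in the middle (side crop 570,182). Now the quarter turn.

carry_out(
  rows=[
    [[0,0,0],-1],
    [[0,0,0],-3],
    [[0,0,0],-6],
    [[0,0,0],-9],
    [[0,0,0],-12],
  ],
)

```text
t: 14.88
tcp_pos: [0.5676, 0.0845, 0.2418]
orientation: [-0.0, 0.025, 1.0, -0.0]
wrist_force: [-0.1, 0.3, -3.1]
grip_width: 0.177
grasp_force: 30.0
```

carry_out(
  rows=[
    [[0,0,0],-3],
    [[0,0,0],-6],
    [[0,0,0],-9],
    [[0,0,0],-12],
    [[0,0,0],-15],
  ],
)

```text
t: 15.5
tcp_pos: [0.5676, 0.0845, 0.2418]
orientation: [-0.0, -0.106, 0.994, 0.0]
wrist_force: [1.0, -0.1, -3.3]
grip_width: 0.183
grasp_force: 30.0
```

carry_out(
  rows=[
    [[0,0,0],-3],
    [[0,0,0],-6],
    [[0,0,0],-9],
    [[0,0,0],-12],
    [[0,0,0],-15],
  ],
)

```text
t: 16.12
tcp_pos: [0.5676, 0.0845, 0.2418]
orientation: [-0.0, -0.235, 0.972, 0.0]
wrist_force: [-0.6, 0.4, -4.0]
grip_width: 0.183
grasp_force: 30.0
```

carry_out(
  rows=[
    [[0,0,0],-3],
    [[0,0,0],-6],
    [[0,0,0],-9],
    [[0,0,0],-12],
    [[0,0,0],-15],
  ],
)

```text
t: 16.75
tcp_pos: [0.5676, 0.0846, 0.2418]
orientation: [-0.0, -0.359, 0.933, 0.0]
wrist_force: [-0.3, 1.2, -3.7]
grip_width: 0.182
grasp_force: 30.0
```

carry_out(
  rows=[
    [[0,0,0],-3],
    [[0,0,0],-6],
    [[0,0,0],-9],
    [[0,0,0],-12],
    [[0,0,0],-15],
  ],
)

```text
t: 17.38
tcp_pos: [0.5675, 0.0845, 0.2418]
orientation: [-0.0, -0.478, 0.878, 0.0]
wrist_force: [-0.6, 0.5, -3.6]
grip_width: 0.183
grasp_force: 30.0
```

carry_out(
  rows=[
    [[0,0,0],-3],
    [[0,0,0],-6],
    [[0,0,0],-9],
    [[0,0,0],-12],
    [[0,0,0],-14.5],
  ],
)

```text
t: 18.0
tcp_pos: [0.5675, 0.0845, 0.2417]
orientation: [-0.0, -0.585, 0.811, 0.0]
wrist_force: [-0.0, 0.9, -3.4]
grip_width: 0.176
grasp_force: 30.0
```

carry_out(
  rows=[
    [[0,0,0],-1.5],
    [[0,0,0],-2.5],
    [[0,0,0],-3],
    [[0,0,0],-3],
    [[0,0,0],-3],
  ],
)

```text
t: 18.62
tcp_pos: [0.5676, 0.0845, 0.2418]
orientation: [0.0, -0.605, 0.796, -0.0]
wrist_force: [0.3, -0.5, -4.0]
grip_width: 0.18
grasp_force: 30.0
```

carry_out(
  rows=[
    [[0,0,0],0],
    [[0,0,0],0],
    [[0,0,0],0],
    [[0,0,0],0],
    [[0,0,0],0],
  ],
)

```text
t: 19.25
tcp_pos: [0.5676, 0.0845, 0.2418]
orientation: [-0.0, -0.605, 0.796, 0.0]
wrist_force: [-0.5, 0.2, -3.4]
grip_width: 0.179
grasp_force: 30.0
```

```bash
python3 - <<'E'
from h import *
go([.567,.085,.24],164.5);s=bot.state();print(s['joint_pos'],s['wrist_force'])
b=bot.camera('side');a=bot.camera('scene')
cv2.imwrite('pics/c8.png',np.hstack([cv2.resize(x[...,::-1],None,fx=3.5,fy=3.5,interpolation=2) for x in(a[135:285,245:355],b[135:285,270:380])]))
E
```

```text
t 19.25 tcp [0.5676 0.0845 0.2418] yaw 164.47 tilt [-0.  0. -1.] shift cm [-0.03  0.07  0.18] turn -0.0
[ 4.30059928e-01  2.84662148e-01 -9.02942048e-02 -2.98233864e-05
 -1.19586534e+00 -7.01162006e-01] [-0.45251378  0.21424332 -3.37555532]
```

View pics/c8.png

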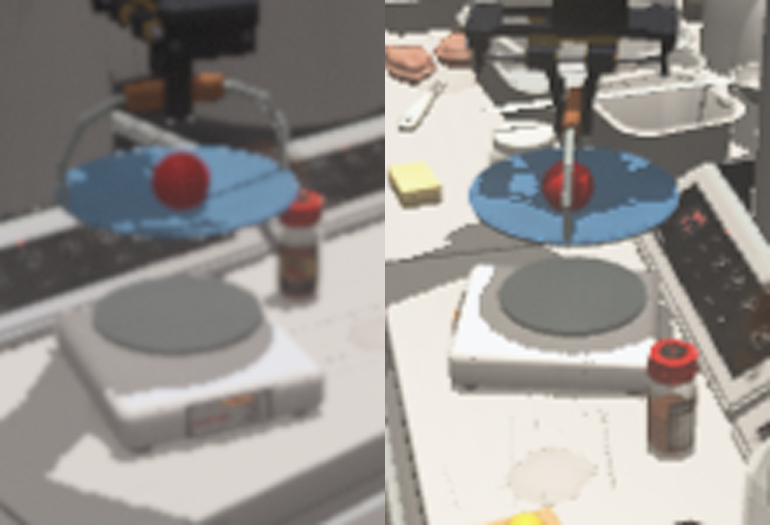

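The handle now lies across the scale. The dish is level and the ball is in the middle (scene crop 181,182; side crop 567,185). I'll hold it for a moment and hand in.

carry_out(
  rows=[
    [[0,0,0],0],
    [[0,0,0],0],
    [[0,0,0],0],
    [[0,0,0],0],
    [[0,0,0],0],
  ],
)

```text
t: 19.98
tcp_pos: [0.5676, 0.0846, 0.2418]
orientation: [0.0, -0.605, 0.796, 0.0]
wrist_force: [-0.3, 0.6, -3.1]
grip_width: 0.182
grasp_force: 30.0
```

```bash
python3 -c "
from plant import bot
print(bot.hand_in())"
```

```text
the job is handed in; nothing more can be done
None
```

The job is handed in at about 20 s: the red ball lies in the middle of the dish, which I hold level and still about 9 cm above the pan, turned 89.5° so its handle lies across the scale; I judged the loading from the pictures and did not read the pan pointer at the red mark.

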